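# Prise open the tube box and hold its rack up level

## Task

The sample tubes are to be shown to the class: lever up the cover of the wooden tube box with the palette knife at the notch in its front, swing the cover right back, and lay the knife down flat on the table. Then lift the rack with its tubes straight up by its carrying bar until it is well clear of the box, tubes upright in their holes, and finish while still holding it there above the box in the gripper, level and still. Do not tip the rack, and leave the bottles and the flask where they stand.

Things in the scene. Friction and masses are not known exactly. Their poses are not given: they have to be found in the camera images.
- tube_box: Wooden tube box, closed, 112 deep (its x) x 162 wide (its y) x 116 mm high; heavy, does not shift. Origin: centre of its underside, on the table; its front (brass card holder, notch) faces its own -x. Base: 8 mm walls, 70 mm high, floor 6 mm thick. The upper 46 mm is the cover, flush with the walls, no knob: it can be got hold of only at the notch.
- notch (a point): Centre of the prising notch on the front face: a cut-out 50 mm wide, 13 mm high through the 8 mm front wall, 57 to 70 mm above the table; its upper side is the lower edge of the cover's front wall. From the front face a blade has 30 mm of free depth in the middle 40 mm (no tube stands there). Axes as the box's: x points into the box.
- cover_edge (a point): Middle of the lower outer edge of the cover's front wall, 70 mm above the table when closed; moves with the cover, 112 mm from the hinge line.
- hinge_line (a point): Middle of the hinge line, at the upper edge of the base's rear wall, 70 mm up; runs along the box's y.
- cover: The cover, a hood 112 x 162 x 46 mm open underneath, 8 mm walls; origin in the middle of its hinge line, at its lower rear edge; when closed its x points to the rear as the box's does.
- cover_angle (a joint): Angle of the cover, rad: 0 closed; grows as its front rises and it swings to the rear; stop at 1.9, leaning back. Cover 0.22 kg, hinge damping 0.06 N m s/rad, friction 0.02 N m: let go it falls shut below about 0.9 and falls open by itself beyond about 1.25. About 1.5 N upward at the front edge lifts it.
- palette_knife: Palette knife (flat steel blade, dark wooden handle), 167 mm long, 60 g, lying on the table. Origin: under the handle, at table level; its x points to the blade's tip. Handle x = -47 to +47 mm, 18 mm wide and high, to be gripped; balance point about x = +16; ferrule to 57; straight rigid blade to the round tip at x = +120, 16 mm wide, 2.5 mm thick, its middle 9 mm above the handle's underside.
- rack: Lift-out wooden rack in the box, 90 (x) x 140 (y) x 98 mm high, about 3 mm play to the walls all round, 0.15 to 0.31 kg. Origin: centre of its underside, which stands on the box's 6 mm floor; axes as the box's. Holds four loose tubes, their tops 66 mm above its underside.
- rack_bar (a point): Middle of the rack's carrying bar, 91 mm above its underside (97 mm above the table at first). Bar along the rack's y, 16 mm wide (x), 14 mm high, on posts at y = +-63 mm; between them 110 mm is free to grip, tube tops 18 mm below the bar. Hidden under the closed cover; wholly above the base's rim (70 mm) once it is open.
- tube_1: Short glass test tube, 19 mm diameter, 62 mm long, 20 g, standing loosely in a hole of the rack (front row, right). Origin: its bottom, 4 mm above the rack's underside.
- tube_2: Short glass test tube, 19 mm diameter, 62 mm long, 20 g, standing loosely in a hole of the rack (front row, left). Origin: its bottom, 4 mm above the rack's underside.
- tube_3: Short glass test tube, 19 mm diameter, 62 mm long, 20 g, standing loosely in a hole of the rack (rear row, middle). Origin: its bottom, 4 mm above the rack's underside.
- tube_4: Short glass test tube, 19 mm diameter, 62 mm long, 20 g, standing loosely in a hole of the rack (rear row, left). Origin: its bottom, 4 mm above the rack's underside.
- bottle: Bystander: brown reagent bottle with a black cap, 74 mm diameter, 146 mm high; origin at the centre of its underside.
- flask: Bystander: conical glass flask, 96 mm diameter, 160 mm high; origin at the centre of its underside.
- dropper: Bystander: small dropper bottle, 33 mm diameter, 92 mm high; origin at the centre of its underside.

How it is judged:
On the way, in this order (a step that is already met when the one before it is completed fails the run):
1. the cover is levered up (past 0.35 rad) with the knife bearing on it (value of joint cover_angle above 0.35 rad and contact force between palette_knife and cover above 0.1 N), for 0.1 s.
2. the cover is swung right back (value of joint cover_angle above 1.6 rad), for 0.2 s.
3. the knife lies on the table, let go, the cover still open (value of joint cover_angle above 1.6 rad and height (world z) of palette_knife below 0.015 m and contact force between palette_knife and the arm below 0.05 N and contact force between palette_knife and the fingers below 0.05 N), for 0.2 s.
At the end, for the whole second after the job is handed in: Cover right back (over 1.6 rad), knife let go on the table; the gripper holds the rack within 100 mm of over the box centre, underside over 25 mm above the base's rim, level within 0.12 rad, under 0.02 m/s, touching nothing else; four tubes in their holes (all of step 3 and z of rack in the frame of tube_box above 0.095 m and horizontal distance between rack and tube_box below 0.1 m and angle between rack's own z axis and vertical below 0.12 rad and linear speed of rack below 0.02 m/s and angular speed of rack below 0.15 rad/s and contact force between rack and the fingers above 1 N and contact force between rack and tube_box below 0.05 N and contact force between rack and bottle below 0.05 N and contact force between rack and flask below 0.05 N and contact force between rack and dropper below 0.05 N and contact force between rack and palette_knife below 0.05 N and z of tube_1 in the frame of rack between -0.004 and 0.018 m and horizontal distance between each of tube_1, tube_2, tube_3, tube_4 and rack below 0.06 m and z of tube_2 in the frame of rack between -0.004 and 0.018 m and z of tube_3 in the frame of rack between -0.004 and 0.018 m and z of tube_4 in the frame of rack between -0.004 and 0.018 m); the arm keeps its last pose, push and grip.
It fails at once if the rack is tipped by more than 0.35 rad (angle between rack's own z axis and vertical above 0.35 rad).
It fails at once if a bottle or the flask is shifted by more than 30 mm (distance of any of bottle, flask, dropper from where it was at the start of the episode above 0.03 m).
It also fails if it takes over 64 s, if anything falls off the work surface, if the arm or the gripper's body presses on something with over 40 N, if the wrist force passes 120 N, or if a joint passes its speed limit or range.

## Robot

A 7-joint arm with a two-finger parallel gripper is mounted at the origin on a cart in front of the work surface, level with it; the furniture and walls round the work are solid. World frame = base frame: x ahead of the robot, y to its left, z up, the work surface at z = 0. Lengths are in m, angles in rad, forces in N, time in s.
With the tool pointing down it reaches from about 0.425 to 0.925 m from the base axis. Payload 6.8 kg.
Tool frame: the origin (TCP) lies midway between the tips of the shut fingers; the grasp point (between the pads) lies 19 mm behind it; z points along the fingers, y is the line along which they close (so a half turn about z gives the same grasp; the last joint's range is limited). The gripper opens to 85 mm and grips with 20 to 120 N. Pads are 22 mm wide; open, the fingers measure 114 mm over their backs; the gripper's body (76 mm by 85 mm) begins 54 mm behind the grasp point. The pads swing forward as they close: fully open they stand 13 mm farther back than shut.
Start: joints at [-1.358, 0.477, 0.022, 1.555, -0.011, 1.109, -0.083], TCP at [0.213, 0.641, 0.231] pointing down, gripper open.
Joint ranges: [-2.96, 2.96], [-0.34, 2.1], [-1.41, 1.46], [0.24, 2.44], [-1.37, 4.51], [0.17, 1.92], [-2.96, 2.96]. Speed limits (rad/s): [2.39, 2.39, 3.14, 3.14, 3.14, 3.14, 3.14].

## Interface

Orientations are given as a unit quaternion [w, x, y, z].
In Python, from station import * gives the robot as it stands.
- The arm moves only by the shell command python3 -m creep 'ROWS' [FORCE]. ROWS is JSON, a list of rows, each a list of 7 numbers: the gripper command: -1 is shut, 1 is fully open, values between are in proportion, then the shift along the world's x, y, z in mm, then the turn, a rotation vector about the world's x, y, z in rad. A call has 1 to 5 rows; each row shifts and turns the commanded pose from where the row before left it; what a row does not reach is not made up. A row lasts 1/8 s, in which the tool goes at most 62.5 mm and 10.7 degrees, less where a joint would pass 70% of its speed; a pose out of reach is approached as far as the arm can. A call is refused whole if a number of a shift passes 62.5 or a number of a turn 0.188, either way. A call with a gripper value outside its range is refused whole. The fingers move at their own pace and stop on an object; FORCE is the grip in N (left out, the last holds). Time passes only in rows, so rows that do not move let the fingers close. It gives the time, the measured TCP pose, the force, the opening and the grip force at its end, in the units of the state.
- get_obs(): the state, without advancing time (a new reading comes with each control period).
- read_camera(name): name is "scene" or "side" or "wrist"; returns (picture, depth): 480x640x3 uint8, red, green, blue; 480x640 float32, m along the optical axis (not along the pixel's ray), 0 where there is no reading.
- camera_params(name): a dict with "intrinsics" (3x3 intrinsics, pixels), "cam_to_world" (4x4, takes a point from camera to world coordinates); the wrist camera has in their place "mount" (4x4, takes a point from camera to tool coordinates, whose origin is the TCP and whose axes are the flange's). Camera axes: x right, y up, looking along -z (the intrinsics and any distortion apply to the point x, -y, -z); pixel columns grow to the right and rows downward; lengths in m; the calibration is good to about 2 mm. A picture is of the moment at which its call begins: read the wrist's pose just before it. camera_params takes no time and is no camera call.
- hand_in(): hands the job in; it is judged then, once.
The state is a dict: "t": time; "q": joint angles; "joint_vel": joint speeds; "joint_torque": joint torques, N m; "eef_pos": TCP position; "tool_rot": TCP orientation; "contact_force": force on the tool from outside, world axes, zero at the start; "torque": the same for the moment, N m; "gripper_width": opening from 0.0 (shut) to 1.0 (fully open); "grasp_force": force on a finger pad.
Only numpy, scipy, OpenCV 4.12 (cv2) and the standard library are available. Lean on these libraries where they do the work, as an engineer would, in place of code of your own. Each camera call takes 0.05 s, during which the arm holds its last target. There are 200 camera calls.

## Working session

There is one attempt and no reset: what is moved stays moved. The work goes in short steps, Python scripts to look and compute and a shell command to move; the robot and the scene stay as the last step left them, time stands still between calls to the robot, and variables do not carry over. Pictures are saved under pics/ and viewed, at most 10 in all, crops included, and the job is handed in when it is done.

```bash
ls; mkdir -p pics; python3 - <<'E'
from station import *
import cv2,numpy as np
o=get_obs();print({k:np.round(v,3) for k,v in o.items()})
for n in("scene","side"):
    p,d=read_camera(n);np.savez(f"pics/{n}0.npz",p=p,d=d);cv2.imwrite(f"pics/{n}0.png",p[:,:,::-1])
    c=camera_params(n);print({k:np.round(v,3).tolist() if not isinstance(v,(str,dict)) else v for k,v in c.items()})
print({k:np.round(v,3).tolist() if not isinstance(v,(str,dict)) else v for k,v in camera_params("wrist").items()})
E
```

```text
pics
{'t': np.float64(0.0), 'q': array([-1.358,  0.478,  0.022,  1.556, -0.011,  1.109, -0.083]), 'joint_vel': array([-0.001,  0.001,  0.001, -0.   ,  0.001, -0.002,  0.001]), 'joint_torque': array([ 1.0000e-03, -5.9643e+01,  1.6080e+00, -2.8119e+01,  1.2000e-02,
        9.0000e-03, -0.0000e+00]), 'eef_pos': array([0.213, 0.64 , 0.23 ]), 'tool_rot': array([-0.   ,  0.16 ,  0.987, -0.001]), 'contact_force': array([-0.213, -0.939,  0.499]), 'torque': array([ 0.017, -0.034,  0.016]), 'grasp_force': np.float64(0.0), 'gripper_width': np.float64(0.998)}
{'intrinsics': [[443.654, 0.0, 326.774], [0.0, 443.654, 238.425], [0.0, 0.0, 1.0]], 'cam_to_world': [[-0.936, 0.271, -0.224, 0.35], [-0.352, -0.718, 0.6, 0.656], [0.002, 0.641, 0.768, 0.847], [0.0, 0.0, 0.0, 1.0]]}
{'intrinsics': [[479.472, 0.0, 317.53], [0.0, 479.472, 238.524], [0.0, 0.0, 1.0]], 'cam_to_world': [[-0.995, 0.012, -0.095, 0.46], [-0.093, -0.355, 0.93, 1.007], [-0.023, 0.935, 0.355, 0.455], [0.0, 0.0, 0.0, 1.0]]}
{'intrinsics': [[395.675, 0.0, 313.004], [0.0, 395.675, 234.245], [0.0, 0.0, 1.0]], 'mount': [[-0.001, 0.958, 0.287, 0.073], [1.0, 0.001, -0.0, -0.0], [-0.001, 0.287, -0.958, -0.143], [0.0, 0.0, 0.0, 1.0]]}
```

View pics/scene0.png

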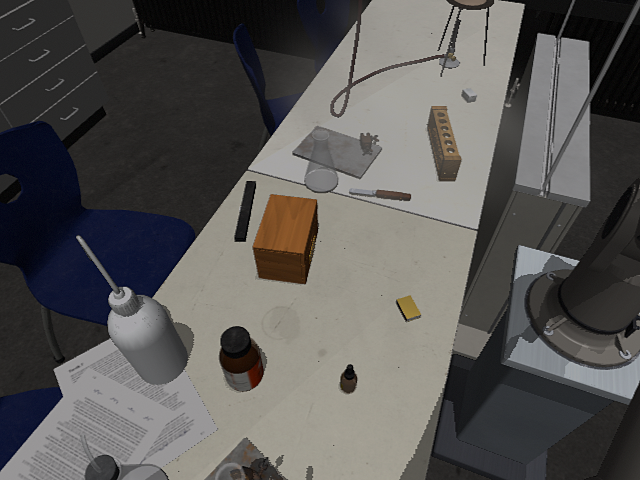

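View pics/side0.png

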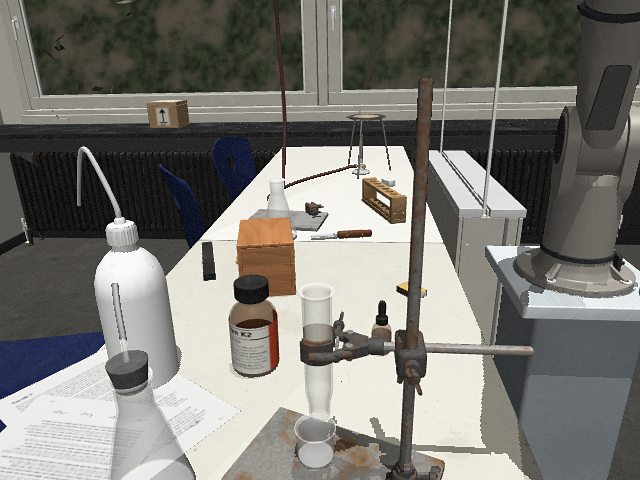

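The scene picture shows the box (top about (287,222)), the knife at (380,194) with its handle to the right and blade to the left, the flask at (321,170), the bottle at (240,360) and the dropper at (348,380). Next I turn these into positions.

```bash
cat > h.py <<'E'
import numpy as np,cv2
from station import *
from scipy.spatial.transform import Rotation as R
def c2w(n,o=None):
    c=camera_params(n)
    if n!="wrist": return c["intrinsics"],np.array(c["cam_to_world"])
    T=np.eye(4);q=o["tool_rot"];T[:3,:3]=R.from_quat([q[1],q[2],q[3],q[0]]).as_matrix();T[:3,3]=o["eef_pos"]
    return c["intrinsics"],T@np.array(c["mount"])
def cloud(d,K,T):
    v,u=np.mgrid[0:480,0:640];K=np.array(K)
    P=np.stack([(u-K[0,2])/K[0,0]*d,-(v-K[1,2])/K[1,1]*d,-d],-1)
    W=P@T[:3,:3].T+T[:3,3];W[d<=0]=np.nan;return W
def snap(n,name):
    o=get_obs();p,d=read_camera(n);K,T=c2w(n,o);W=cloud(d,K,T)
    cv2.imwrite(f"pics/{name}.png",p[:,:,::-1]);return p,W,K,T
def proj(P,K,T):
    c=np.linalg.inv(T)@np.append(P,1);K=np.array(K);return K[0,2]+K[0,0]*c[0]/-c[2],K[1,2]-K[1,1]*c[1]/-c[2]
E
python3 - <<'E'
from h import *
z=np.load("pics/scene0.npz");K,T=c2w("scene");W=cloud(z["d"],K,T);p=z["p"]
def rect(m,nm):
    P=W[m];P=P[~np.isnan(P[:,0])];r=cv2.minAreaRect((P[:,:2]*1000).astype(np.float32));print(nm,len(P),r,"z",np.median(P[:,2]));print(cv2.boxPoints(r).round(0).tolist())
v,u=np.mgrid[0:480,0:640]
def win(a,b,c,d): return (u>=a)&(u<b)&(v>=c)&(v<d)
m=win(235,335,180,300)&(W[...,2]>.105)&(W[...,2]<.13);rect(m,"boxtop")
m=win(345,415,180,208)&(W[...,2]>.006)&(W[...,2]<.03);rect(m,"knife")
P=W[m];c=p[m]
dark=(c[:,0].astype(int)-c[:,2]>25);print("handle",P[dark].mean(0),"blade",P[~dark].mean(0))
rect(m&(p[...,0].astype(int)-p[...,2]>25),"handle")
for nm,a in dict(bottle=(215,265,320,395),dropper=(335,362,360,396),flask=(295,345,125,196),brick=(390,425,290,325)).items():
    m=win(*a)&(W[...,2]>.012);rect(m,nm);print("zmax",np.nanmax(W[m][:,2]))
for q in [(400,350),(450,260),(300,330),(420,205)]: print(q,W[q[1],q[0]])
E
```

```text
boxtop 2895 ((666.4357299804688, 70.85090637207031), (112.59771728515625, 165.8392333984375), 11.585204124450684) z 0.11559094827111549
[[595.0, 141.0], [628.0, -22.0], [738.0, 1.0], [705.0, 163.0]]
knife 364 ((518.302001953125, -195.58740234375), (164.77806091308594, 21.82927703857422), 10.179983139038086) z 0.01254581419274653
[[435.0, -199.0], [439.0, -221.0], [601.0, -192.0], [597.0, -170.0]]
handle [ 0.48307384 -0.2016014   0.01697912] blade [ 0.52471504 -0.1918886   0.01101519]
handle 121 ((481.5492248535156, -202.43878173828125), (88.13513946533203, 16.87599754333496), 11.947287559509277) z 0.01701083129075076
[[437.0, -203.0], [440.0, -220.0], [526.0, -202.0], [523.0, -185.0]]
bottle 2162 ((622.6337890625, 381.8423767089844), (71.5069351196289, 65.94140625), 24.839303970336914) z 0.10229136164236213
[[576.0, 397.0], [604.0, 337.0], [669.0, 367.0], [641.0, 427.0]]
zmax 0.14793191152075813
dropper 352 ((427.3725891113281, 333.031005859375), (31.87003517150879, 26.366907119750977), 8.819272994995117) z 0.0473960583591444
[[410.0, 344.0], [414.0, 318.0], [445.0, 322.0], [441.0, 349.0]]
zmax 0.09433792546827668
flask 1408 ((720.88671875, -275.8659973144531), (140.44259643554688, 275.09906005859375), 19.207836151123047) z 0.07217114130657071
[[609.0, -169.0], [700.0, -429.0], [832.0, -383.0], [742.0, -123.0]]
zmax 0.16093227279216327
brick 309 ((361.3489074707031, 123.01666259765625), (35.431068420410156, 53.732139587402344), 39.43666458129883) z 0.014070252977045561
[[331.0, 133.0], [365.0, 91.0], [392.0, 114.0], [358.0, 155.0]]
zmax 0.01884452657142277
(400, 350) [ 3.51421644e-01  2.20263955e-01 -1.97128614e-04]
(450, 260) [ 0.29814818 -0.04777024 -0.00037192]
(300, 330) [ 0.56188159  0.25021728 -0.00125316]
(420, 205) [ 0.40673123 -0.20253201 -0.00056897]
```

```bash
python3 -m creep '[[1,30,-47,0,0,0,-0.17],[1,30,-47,0,0,0,-0.17],[1,30,-47,0,0,0,-0.17],[1,30,-47,0,0,0,-0.17],[1,30,-47,0,0,0,-0.17]]' 60
python3 -m creep '[[1,30,-47,0,0,0,-0.17],[1,30,-47,0,0,0,-0.17],[1,30,-47,0,0,0,-0.17],[1,30,-47,0,0,0,-0.17],[1,0,-50,0,0,0,-0.17]]'
python3 -m creep '[[1,0,-50,0,0,0,-0.17],[1,0,-50,0,0,0,-0.17],[1,0,-50,0,0,0,-0.17],[1,0,-50,0,0,0,-0.17],[1,0,-50,0,0,0,-0.17]]'
```

```text
t: 0.72
eef_pos: [0.3635, 0.4038, 0.2311]
tool_rot: [-0.0, 0.555, 0.832, -0.0]
contact_force: [0.3, -0.0, -0.2]
gripper_width: 1.0
grasp_force: 0.0
t: 1.35
eef_pos: [0.4845, 0.1656, 0.2313]
tool_rot: [0.001, 0.849, 0.529, 0.0]
contact_force: [-0.5, -0.6, -0.9]
gripper_width: 1.0
grasp_force: 0.0
t: 1.98
eef_pos: [0.4824, -0.0838, 0.2313]
tool_rot: [-0.0, 0.991, 0.132, 0.0]
contact_force: [0.7, -0.9, -1.2]
gripper_width: 0.998
grasp_force: 0.0
```

```bash
python3 -m creep '[[1,5,-58,-20,0,0,-0.08],[1,10,-58,-20,0,0,0],[1,0,0,-30,0,0,0],[1,0,0,0,0,0,0]]'
python3 - <<'E'
from h import *
p,W,K,T=snap("wrist","w1");o=get_obs();print(o["eef_pos"],2*np.arctan2(o["tool_rot"][2],o["tool_rot"][1]))
m=(W[...,2]>.006)&(W[...,2]<.03)&(np.abs(W[...,0]-.52)<.13)&(np.abs(W[...,1]+.2)<.06)
P=W[m];r=cv2.minAreaRect((P[:,:2]*1000).astype(np.float32));print(len(P),r,cv2.boxPoints(r).round(0).tolist())
h=m&(p[...,0].astype(int)-p[...,2]>25)&(W[...,2]>.012);P=W[h];r=cv2.minAreaRect((P[:,:2]*1000).astype(np.float32));print(len(P),r,cv2.boxPoints(r).round(0).tolist(),np.median(P[:,2]))
E
```

```text
t: 2.48
eef_pos: [0.4959, -0.1984, 0.1594]
tool_rot: [-0.001, 0.996, 0.094, -0.002]
contact_force: [0.4, 0.9, 0.0]
gripper_width: 1.002
grasp_force: 0.0
[ 0.49702889 -0.19802427  0.16071734] 0.19067814447116285
7351 ((543.3505859375, -218.2774200439453), (82.83866119384766, 213.5627899169922), 89.7459487915039) [[436.0, -259.0], [650.0, -260.0], [650.0, -177.0], [437.0, -176.0]]
1100 ((481.74920654296875, -204.89633178710938), (88.4153060913086, 14.647699356079102), 11.347799301147461) [[437.0, -206.0], [440.0, -221.0], [527.0, -203.0], [524.0, -189.0]] 0.018016986020225972
```

View pics/w1.png

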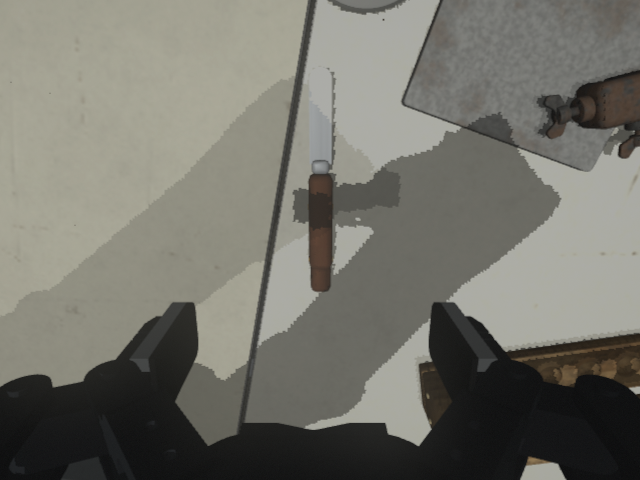

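The knife lies upright in the wrist picture at column 320, handle rows 175–290. The finger midline is at column 314, so the knife is about 4 mm to the right, aligned in yaw. Going down.

```bash
python3 -m creep '[[0,0,-3.5,-50,0,0,0],[0,0,0,-50,0,0,0],[0,0,0,-40,0,0,0],[0,0,0,-15,0,0,0],[0,0,0,-4,0,0,0]]' 80
python3 -m creep '[[-1,0,0,0,0,0,0],[-1,0,0,0,0,0,0],[-1,0,0,0,0,0,0],[-1,0,0,0,0,0,0]]'
```

```text
t: 3.15
eef_pos: [0.4987, -0.2015, 0.003]
tool_rot: [0.0, 0.995, 0.096, 0.0]
contact_force: [-0.5, -0.4, 1.4]
gripper_width: 0.499
grasp_force: 0.0
t: 3.65
eef_pos: [0.4991, -0.2022, 0.0041]
tool_rot: [0.0, 0.995, 0.095, 0.001]
contact_force: [-0.1, 0.6, 5.5]
gripper_width: 0.186
grasp_force: 78.6
```

```bash
python3 -m creep '[[-1,0,0,50,0,0,0],[-1,-5,20,50,0,0,0],[-1,-6,55,0,0,0,0],[-1,-6,55,0,0,0,0],[-1,0,55,0,0,0,0.01]]'
python3 -m creep '[[-1,0,50,0,0,0,0],[-1,0,0,0,0,0,0],[-1,0,0,0,0,0,0]]'
python3 - <<'E'
from h import *
p,W,K,T=snap("wrist","w2");o=get_obs();print(o["eef_pos"],2*np.arctan2(o["tool_rot"][2],o["tool_rot"][1]))
m=(W[...,2]>.108)&(W[...,2]<.125)&(np.abs(W[...,0]-.66)<.13)&(np.abs(W[...,1]-.07)<.12)
P=W[m];r=cv2.minAreaRect((P[:,:2]*1000).astype(np.float32));print(len(P),r,cv2.boxPoints(r).round(0).tolist())
E
```

```text
t: 4.28
eef_pos: [0.4808, -0.0152, 0.1036]
tool_rot: [-0.001, 0.995, 0.1, 0.001]
contact_force: [1.3, 0.2, -0.4]
gripper_width: 0.185
grasp_force: 78.4
t: 4.65
eef_pos: [0.4811, 0.0327, 0.1031]
tool_rot: [-0.0, 0.995, 0.1, 0.001]
contact_force: [-0.4, -0.2, -0.5]
gripper_width: 0.188
grasp_force: 78.5
[0.48103821 0.03197216 0.10295909] 0.19918756571204188
7800 ((555.1703491210938, 47.588768005371094), (54.32541275024414, 16.097993850708008), 11.566463470458984) [[527.0, 50.0], [530.0, 34.0], [583.0, 45.0], [580.0, 61.0]]
```

View pics/w2.png

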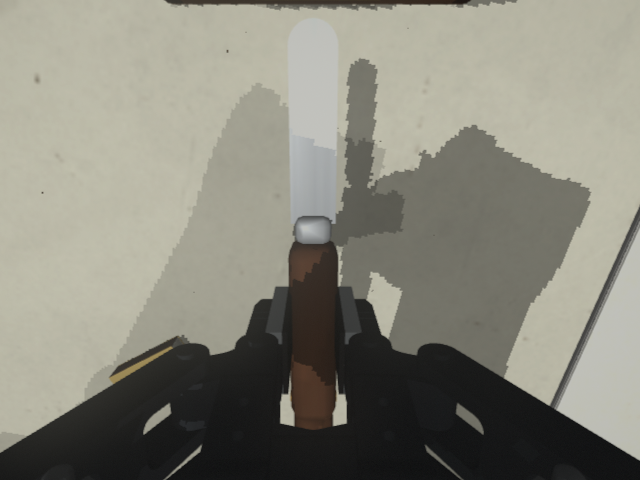

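The blade is square in the grip (tip at column 313, row 20), and the box's front edge spans columns 167–470 at the top, centred on 318. So the blade is aligned with the box; next I measure blade height and lower it.

```bash
python3 - <<'E'
from h import *
p,W,K,T=snap("wrist","w3")
for v in (30,60,100,150,190): print(v,W[v,313].round(4), W[v,300,2].round(4),W[v,328,2].round(4))
for u in (200,313,440): print(W[1:6,u].round(3).tolist())
E
python3 -m creep '[[-1,0,0,-40,0,0,0],[-1,0,0,-10,0,0,0],[-1,0,0,0,0,0,0]]'
python3 - <<'E'
from h import *
p,W,K,T=snap("scene","s2");a=p[170:300,220:440];cv2.imwrite("pics/s2c.png",cv2.resize(a,None,fx=3.5,fy=3.5,interpolation=2)[:,:,::-1])
E
```

```text
30 [0.5781 0.0513 0.1095] 0.1105 0.1093
60 [0.5697 0.0496 0.1097] 0.1098 0.1083
100 [0.5579 0.0473 0.1087] 0.1103 0.1086
150 [0.5421 0.0441 0.1093] 0.1095 0.1101
190 [0.5288 0.0414 0.1099] 0.1101 0.1097
[[0.599, 0.118, 0.006], [0.599, 0.118, 0.005], [0.598, 0.118, 0.004], [0.599, 0.12, -0.001], [0.598, 0.119, -0.001]]
[[0.611, 0.058, 0.006], [0.611, 0.058, 0.005], [0.611, 0.058, 0.003], [0.611, 0.058, -0.001], [0.611, 0.058, -0.001]]
[[0.624, -0.009, 0.007], [0.624, -0.009, 0.004], [0.624, -0.01, 0.003], [0.625, -0.011, -0.0], [0.624, -0.011, -0.001]]
t: 5.12
eef_pos: [0.4805, 0.0318, 0.0522]
tool_rot: [0.0, 0.995, 0.099, -0.001]
contact_force: [0.0, 0.2, -0.6]
gripper_width: 0.186
grasp_force: 78.5
```

View pics/s2c.png

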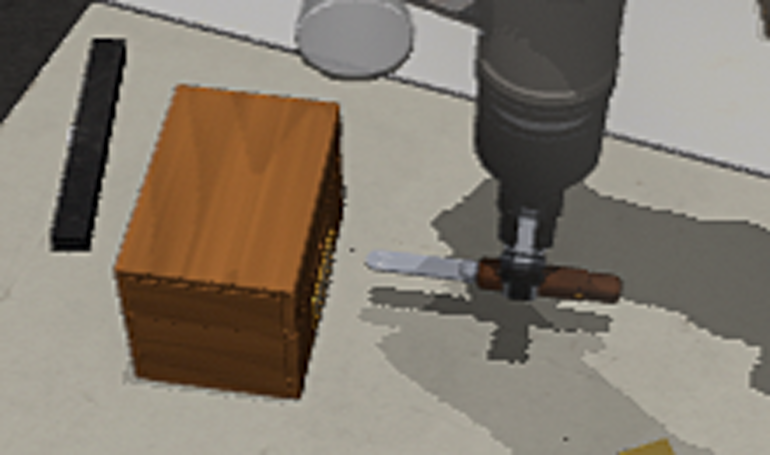

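The crop shows the brass card holder on the face toward the robot at (320,280), with the knife level in front of it at (420,265). Inserting.

```bash
python3 -m creep '[[-1,0,0,5.5,0,0,0],[-1,20,4,0,0,0,0],[-1,12,2.5,0,0,0,0],[-1,12,2.5,0,0,0,0],[-1,8,1.6,0,0,0,0]]' 110
python3 -m creep '[[-1,0,0,0,0,0,0],[-1,0,0,0,0,0,0]]'
```

```text
t: 5.8
eef_pos: [0.5335, 0.0438, 0.058]
tool_rot: [0.0, 0.995, 0.1, 0.0]
contact_force: [0.1, 0.4, -1.2]
gripper_width: 0.174
grasp_force: 111.9
t: 6.05
eef_pos: [0.5322, 0.0434, 0.0576]
tool_rot: [0.0, 0.995, 0.1, -0.0]
contact_force: [0.5, 0.7, -0.5]
gripper_width: 0.175
grasp_force: 111.9
```

```bash
python3 -m creep '[[-1,0,0,6,0,0,0],[-1,0.5,0,10,0,0,0],[-1,1.5,0.3,10,0,0,0],[-1,2.5,0.5,10,0,0,0],[-1,3,0.7,10,0,0,0]]'
python3 -m creep '[[-1,0,0,0,0,0,0],[-1,0,0,0,0,0,0]]'
python3 - <<'E'
from h import *
p,W,K,T=snap("scene","s3");a=p[170:300,220:440];cv2.imwrite("pics/s3c.png",cv2.resize(a,None,fx=3.5,fy=3.5,interpolation=2)[:,:,::-1])
E
```

```text
t: 6.68
eef_pos: [0.5407, 0.0452, 0.1047]
tool_rot: [-0.0, 0.995, 0.1, 0.0]
contact_force: [0.2, 0.5, -2.8]
gripper_width: 0.176
grasp_force: 111.8
t: 6.92
eef_pos: [0.5407, 0.0453, 0.1039]
tool_rot: [0.0, 0.995, 0.1, 0.0]
contact_force: [0.0, 0.7, -1.2]
gripper_width: 0.176
grasp_force: 111.9
```

View pics/s3c.png

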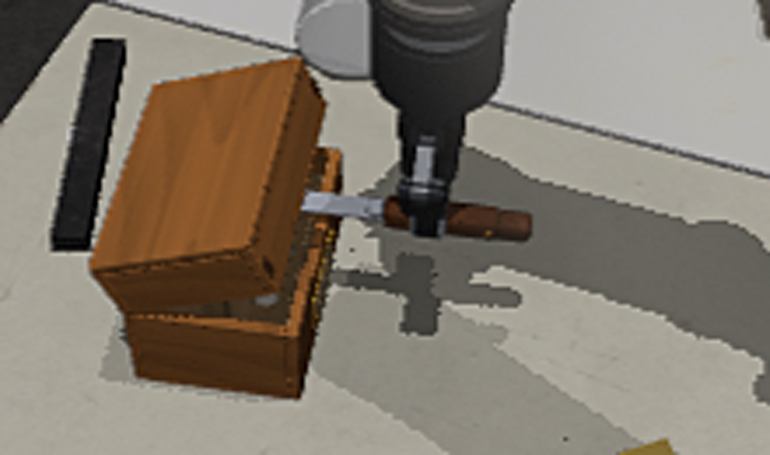

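The cover is up about 0.4 rad, with the blade under its front wall at (310,200). Following the arc.

```bash
python3 -m creep '[[-1,4.5,0.9,9.5,0,0,0],[-1,5.5,1.1,9,0,0,0],[-1,6.5,1.3,8.5,0,0,0],[-1,7.5,1.5,8,0,0,0],[-1,8.5,1.7,7,0,0,0]]'
python3 -m creep '[[-1,9,1.8,6,0,0,0],[-1,10,2,5.5,0,0,0],[-1,11,2.2,4.5,0,0,0],[-1,12,2.4,4,0,0,0],[-1,14,2.8,3,0,0,0]]'
python3 -m creep '[[-1,14,2.8,2,0,0,0],[-1,14,2.8,0,0,0,0],[-1,0,0,0,0,0,0]]'
python3 - <<'E'
from h import *
p,W,K,T=snap("scene","s4");a=p[150:300,200:440];cv2.imwrite("pics/s4c.png",cv2.resize(a,None,fx=3,fy=3,interpolation=2)[:,:,::-1])
E
```

```text
t: 7.6
eef_pos: [0.5735, 0.0518, 0.1465]
tool_rot: [0.0, 0.995, 0.1, 0.0]
contact_force: [-0.4, 0.1, -1.4]
gripper_width: 0.171
grasp_force: 111.9
t: 8.22
eef_pos: [0.6295, 0.0631, 0.1688]
tool_rot: [0.0, 0.995, 0.1, -0.0]
contact_force: [-0.2, -0.4, -3.6]
gripper_width: 0.178
grasp_force: 111.7
t: 8.6
eef_pos: [0.6555, 0.0684, 0.1686]
tool_rot: [0.0, 0.995, 0.1, -0.003]
contact_force: [-2.8, 0.4, -10.7]
gripper_width: 0.176
grasp_force: 110.8
```

View pics/s4c.png

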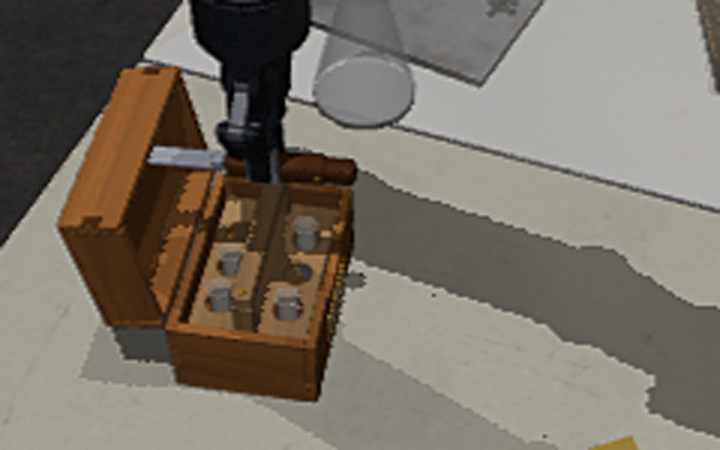

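The cover stands nearly upright with the blade under its front wall at (160,155), and the rack and tubes are visible. I drop the blade a little and push the lid farther back.

```bash
python3 -m creep '[[-1,0,0,-10,0,0,0],[-1,10,2,-6,0,0,0],[-1,12,2.4,0,0,0,0],[-1,12,2.4,0,0,0,0],[-1,12,2.4,0,0,0,0]]'
python3 -m creep '[[-1,10,2,0,0,0,0],[-1,0,0,0,0,0,0],[-1,0,0,0,0,0,0]]'
cat > cov.py <<'E'
from h import *
import sys
p,W,K,T=snap("scene",sys.argv[1])
ax=np.array([.98,.2]);c=np.array([.667,.071]);L=(W[...,:2]-c)@ax;S=(W[...,:2]-c)@np.array([-.2,.98])
# inner/outer: print the cover's side-edge profile by height
for z in (.08,.1,.12,.14,.16,.18):
    m=(abs(W[...,2]-z)<.006)&(abs(S)<.1)&(L>.04)&(L<.25)
    if m.sum(): print(z,m.sum(),np.percentile(L[m],[2,50,98]).round(3))
print("zmax",np.nanmax(W[...,2][(abs(S)<.09)&(L>.1)&(L<.22)]) if ((abs(S)<.09)&(L>.1)&(L<.22)).any() else None)
E
python3 cov.py s5
```

```text
t: 9.28
eef_pos: [0.6899, 0.0746, 0.1502]
tool_rot: [-0.0, 0.995, 0.099, -0.016]
contact_force: [-58.5, -8.0, 11.8]
gripper_width: 0.175
grasp_force: 113.4
t: 9.65
eef_pos: [0.6912, 0.0745, 0.1462]
tool_rot: [-0.001, 0.995, 0.098, -0.025]
contact_force: [-60.1, -8.0, 4.4]
gripper_width: 0.174
grasp_force: 113.0
0.08 350 [0.057 0.068 0.103]
0.1 190 [0.065 0.105 0.111]
0.12 149 [0.072 0.099 0.118]
0.14 118 [0.061 0.097 0.126]
0.16 464 [0.047 0.123 0.134]
0.18 135 [0.09  0.094 0.101]
zmax 0.47368220826894925
```

```bash
python3 -m creep '[[-1,-30,-6,0,0,0,0],[-1,-10,-2,0,0,0,0],[-1,-30,-6,0,0,0,0],[-1,-40,-8,0,0,0,0],[-1,-40,-8,0,0,0,0]]'
python3 cov.py s6
python3 - <<'E'
from h import *
p,W,K,T=snap("wrist","w4");o=get_obs();print(o["eef_pos"])
for v in (30,60,100,150,190): print(v,W[v,313].round(4))
a=cv2.imread("pics/s6.png")[150:300,200:440];b=cv2.imread("pics/w4.png");a=cv2.resize(a,(400,250));b=cv2.resize(b,(400,300))
c=np.zeros((300,800,3),np.uint8);c[:250,:400]=a;c[:,400:]=b;cv2.imwrite("pics/c6.png",c)
E
```

```text
t: 10.32
eef_pos: [0.5648, 0.0498, 0.1563]
tool_rot: [0.0, 0.995, 0.1, 0.003]
contact_force: [0.4, 0.5, -0.0]
gripper_width: 0.176
grasp_force: 112.4
0.08 457 [0.057 0.069 0.102]
0.1 276 [0.065 0.104 0.11 ]
0.12 178 [0.071 0.093 0.117]
0.14 140 [0.078 0.094 0.125]
0.16 401 [0.086 0.125 0.134]
0.18 140 [0.09  0.094 0.1  ]
zmax 0.17454695552012733
[0.56131673 0.04875331 0.15574004]
30 [0.6547 0.0669 0.1683]
60 [0.6467 0.0654 0.1679]
100 [0.6355 0.0631 0.166 ]
150 [0.6204 0.0601 0.1673]
190 [0.6072 0.0575 0.1655]
```

View pics/c6.png

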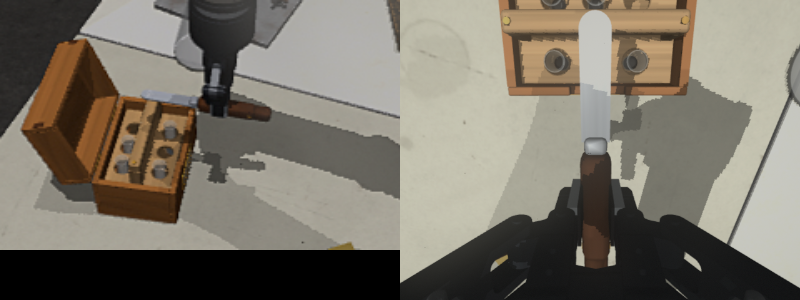

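The cover leans fully back, and the bar and tubes are visible. The knife has slid up about 6 mm in the grip, with its tip slightly raised. Carrying it back to lay it down.

```bash
python3 -m creep '[[-1,-50,-10,0,0,0,0],[-1,-10,-40,-10,0,0,0],[-1,-5,-55,-30,0,0,0],[-1,0,-55,-30,0,0,0],[-1,0,-50,-30,0,0,0]]'
python3 -m creep '[[-1,0,-38,-20,0,0,0],[-1,0,0,-20,0,0,0],[-1,0,0,-9,0,0,0],[-1,0,0,0,0,0,0]]'
```

```text
t: 11.05
eef_pos: [0.5017, -0.1624, 0.0554]
tool_rot: [0.001, 0.995, 0.1, 0.003]
contact_force: [2.6, 0.5, -0.2]
gripper_width: 0.173
grasp_force: 112.4
t: 11.55
eef_pos: [0.5, -0.1979, 0.0065]
tool_rot: [0.001, 0.995, 0.101, 0.001]
contact_force: [-1.2, -2.7, 4.0]
gripper_width: 0.174
grasp_force: 113.1
```

```bash
python3 -m creep '[[-1,0,0,-2,0,0,0],[0,0,0,0,0,0,0],[0,0,0,0,0,0,0],[0,0,0,0,0,0,0],[0,0,0,15,0,0,0]]' 90
python3 -m creep '[[0,0,0,50,0,0,0],[0,0,0,50,0,0,0],[0,0,0,40,0,0,0],[0,0,0,0,0,0,0]]'
python3 - <<'E'
from h import *
p,W,K,T=snap("wrist","w5")
m=(W[...,2]>.007)&(W[...,2]<.04)&(abs(W[...,0]-.52)<.13)&(abs(W[...,1]+.197)<.05)&(p[...,0].astype(int)-p[...,2]>25)
print(m.sum(),np.median(W[m],0),np.percentile(W[m][:,2],[5,95]))
p,W,K,T=snap("scene","s7")
E
python3 cov.py s7
```

```text
t: 12.18
eef_pos: [0.4972, -0.1973, 0.0189]
tool_rot: [-0.0, 0.995, 0.1, -0.001]
contact_force: [0.4, 0.3, 0.5]
gripper_width: 0.498
grasp_force: 0.0
t: 12.68
eef_pos: [0.4997, -0.1988, 0.1626]
tool_rot: [0.001, 0.995, 0.1, 0.003]
contact_force: [-1.2, 0.9, -0.6]
gripper_width: 0.497
grasp_force: 0.0
1339 [ 0.47781259 -0.20089974  0.01795303] [0.01618478 0.01931541]
0.08 478 [0.057 0.069 0.102]
0.1 271 [0.065 0.104 0.11 ]
0.12 170 [0.072 0.094 0.118]
0.14 141 [0.077 0.094 0.125]
0.16 391 [0.086 0.125 0.134]
0.18 143 [0.09  0.094 0.101]
zmax 0.17500965319602502
```

```bash
python3 -m creep '[[0,0,0,50,0,0,0.1745],[0,21,34,20,0,0,0.1745],[0,21,34,0,0,0,0.1745],[0,21,34,0,0,0,0.1745],[0,21,34,0,0,0,0.1745]]'
python3 -m creep '[[0,21,34,0,0,0,0.1745],[0,21,34,0,0,0,0.1745],[0,21,34,0,0,0,0.1745],[0,20,32,0,0,0,0.1745],[0,0,0,0,0,0,0]]'
python3 - <<'E'
from h import *
p,W,K,T=snap("wrist","w6");o=get_obs();print(o["eef_pos"],2*np.arctan2(o["tool_rot"][2],o["tool_rot"][1])-np.pi/2)
m=(W[...,2]>.095)&(W[...,2]<.112)&(abs(W[...,0]-.667)<.04)&(abs(W[...,1]-.071)<.09)
P=W[m];r=cv2.minAreaRect((P[:,:2]*1000).astype(np.float32));print(len(P),r,np.median(P,0))
t=(P-[.667,.071,0]);s=t[:,:2]@np.array([-.2,.98]);l=t[:,:2]@np.array([.98,.2])
for a in (-.05,-.03,0,.03,.05):
    k=abs(s-a)<.004
    if k.sum(): print(a,np.percentile(l[k],[3,97]).round(4),np.median(P[k,2]))
E
```

```text
t: 13.45
eef_pos: [0.5816, -0.0606, 0.2276]
tool_rot: [-0.001, 0.858, 0.514, -0.001]
contact_force: [0.1, -0.2, 0.2]
gripper_width: 0.502
grasp_force: 0.0
t: 14.08
eef_pos: [0.6648, 0.0761, 0.2265]
tool_rot: [-0.002, 0.63, 0.776, -0.001]
contact_force: [-0.2, -0.3, 0.2]
gripper_width: 0.5
grasp_force: 0.0
[0.66422799 0.07334603 0.22686196] 0.20179012683409736
4196 ((665.341796875, 69.62319946289062), (16.0169734954834, 135.1688232421875), 11.478065490722656) [0.6639309  0.07714534 0.10398639]
-0.05 [-0.0092  0.0055] 0.10403364479102134
-0.03 [-0.0092  0.0053] 0.10398502941508608
0 [-0.0098  0.0056] 0.10394490243123267
0.03 [-0.0097  0.006 ] 0.10397086035245329
0.05 [-0.0096  0.0057] 0.10399995242896515
```

View pics/w6.png

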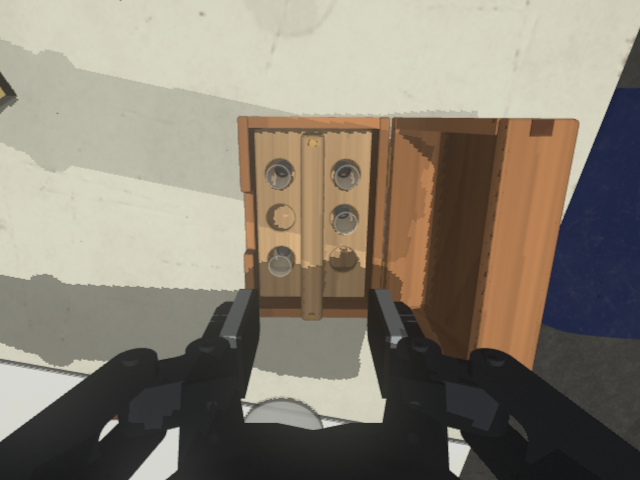

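The bar runs vertically in the picture at column 312, and the finger midline is at column 313. Yaw matches and all four tubes stand in their holes. Descending to grip.

```bash
python3 -m creep '[[0,0.5,0,-50,0,0,0],[0,0,0,-50,0,0,0],[0,0,0,-30,0,0,0],[0,0,0,-17,0,0,0],[0,0,0,0,0,0,0]]' 90
python3 -m creep '[[-1,0,0,0,0,0,0],[-1,0,0,0,0,0,0],[-1,0,0,0,0,0,0],[-1,0,0,0,0,0,0]]'
```

```text
t: 14.75
eef_pos: [0.6644, 0.071, 0.081]
tool_rot: [-0.001, 0.633, 0.774, -0.001]
contact_force: [0.5, 0.3, 0.6]
gripper_width: 0.496
grasp_force: 0.0
t: 15.25
eef_pos: [0.6658, 0.0718, 0.0837]
tool_rot: [0.0, 0.633, 0.774, 0.001]
contact_force: [-2.7, -1.6, 6.3]
gripper_width: 0.165
grasp_force: 88.3
```

```bash
python3 -m creep '[[-1,0,0,5,0,0,0],[-1,0,0,6,0,0,0],[-1,0,0,8,0,0,0],[-1,0,0,10,0,0,0],[-1,0,0,10,0,0,0]]'
python3 -m creep '[[-1,0,0,12,0,0,0],[-1,0,0,15,0,0,0],[-1,0,0,15,0,0,0],[-1,0,0,15,0,0,0],[-1,0,0,12,0,0,0]]'
python3 -m creep '[[-1,0,0,8,0,0,0],[-1,0,0,5,0,0,0],[-1,0,0,3,0,0,0],[-1,0,0,0,0,0,0],[-1,0,0,0,0,0,0]]'
python3 - <<'E'
from h import *
p,W,K,T=snap("scene","s8")
p2,W2,K2,T2=snap("side","d8")
a=cv2.resize(p[130:300,200:400],(400,340));b=cv2.resize(p2[150:320,180:380],(400,340));cv2.imwrite("pics/c8.png",np.hstack([a,b])[:,:,::-1])
E
python3 cov.py s9
```

```text
t: 15.88
eef_pos: [0.6655, 0.0721, 0.1219]
tool_rot: [0.0, 0.633, 0.774, 0.0]
contact_force: [-0.9, -0.5, -2.6]
gripper_width: 0.166
grasp_force: 87.9
t: 16.5
eef_pos: [0.6656, 0.0721, 0.1913]
tool_rot: [0.0, 0.633, 0.774, 0.0]
contact_force: [-0.3, 0.4, -3.2]
gripper_width: 0.162
grasp_force: 87.9
t: 17.12
eef_pos: [0.6651, 0.0721, 0.2056]
tool_rot: [-0.0, 0.633, 0.774, -0.0]
contact_force: [0.4, 0.4, -3.8]
gripper_width: 0.166
grasp_force: 87.9
0.08 316 [0.057 0.087 0.102]
0.1 263 [0.066 0.104 0.11 ]
0.12 171 [0.071 0.094 0.118]
0.14 126 [0.078 0.094 0.125]
0.16 404 [0.086 0.125 0.134]
0.18 220 [0.04  0.092 0.101]
zmax 0.1752439784955181
```

View pics/c8.png

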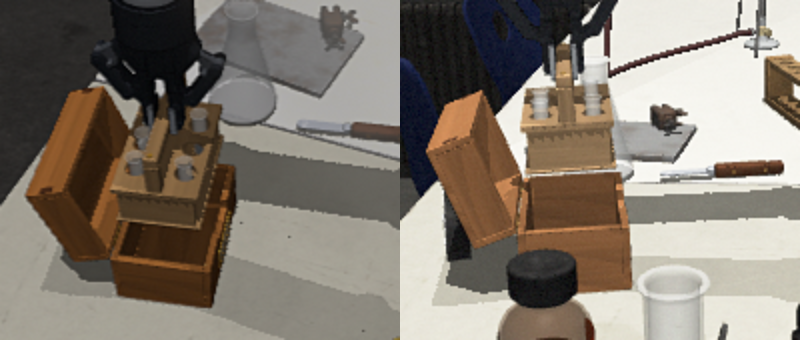

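The rack hangs level, well clear of the box, with the tubes in their holes, the cover fully back and the knife flat on the table.

```bash
python3 -m creep '[[-1,0,0,0,0,0,0],[-1,0,0,0,0,0,0],[-1,0,0,0,0,0,0]]'; python3 -c "
from station import *
print(hand_in())"
```

```text
t: 17.65
eef_pos: [0.6654, 0.0721, 0.206]
tool_rot: [0.0, 0.633, 0.774, 0.0]
contact_force: [0.1, -0.7, -4.0]
gripper_width: 0.163
grasp_force: 87.9
the job is handed in; nothing more can be done
None
```

I handed the job in at about 17.7 s, with the cover swung right back, the knife flat on the table, and the rack held level above the box with all four tubes in place; the hand-in returned no verdict, and pushing the cover to its stop briefly put about 60 N on the wrist through the knife (limit 120 N).

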